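# Level the staining platform with a wedge

## Robot

A 7-joint arm with a two-finger parallel gripper is mounted at the origin on the work surface; the furniture and walls round the work are solid. World frame = base frame: x ahead of the robot, y to its left, z up, the work surface at z = 0. Lengths are in m, angles in rad, forces in N, time in s.
With the tool pointing down it reaches from about 0.4 to 0.875 m from the base axis. Payload 19.3 kg.
Tool frame: the origin (TCP) lies midway between the tips of the shut fingers; the grasp point (between the pads) lies 19 mm behind it; z points along the fingers, y is the direction in which the jaws open and shut (so a half turn about z gives the same grasp; the last joint's range is limited). The gripper opens to 85 mm and grips with 20 to 120 N. Pads are 22 mm wide; open, the fingers measure 114 mm over their backs; the gripper's body (76 mm by 85 mm) begins 54 mm behind the grasp point. The pads swing forward as they close: fully open they stand 13 mm farther back than shut.
Start: joints at [-1.276, 0.521, -0.036, 1.599, 0.021, 1.021, -0.113], TCP at [0.223, 0.584, 0.205] pointing down, gripper open.
Joint ranges: [-2.91, 2.91], [-0.3, 2.13], [-1.5, 1.42], [0.17, 2.43], [-1.26, 4.41], [0.16, 1.93], [-2.52, 2.52]. Speed limits (rad/s): [1.89, 1.89, 2.39, 2.39, 3.01, 3.01, 3.01].

## Interface

Orientations are given as [roll, pitch, yaw] about the fixed x, y, z axes, in that order (R = Rz(yaw) Ry(pitch) Rx(roll)).
In Python, from workcell import telemetry, cams, workorder gives the robot as it stands. The module is installed in compiled form; this text tells all that it offers.
- The arm moves only by the tool apply_moves, never from a script. Its argument "steps" is a list of rows, each a list of 4 numbers: the shift along the tool's x, y, z in cm, then the turn about the tool's z in rad. A call has exactly 10 rows; each row is the pose to reach, as a shift and turn from the pose commanded when the call began, along the tool's axes at that moment; what a row does not reach only later rows make up. A row lasts 1/12 s, in which the tool goes at most 41.7 mm and 7.16 degrees, less where a joint would pass 70% of its speed; a pose out of reach is approached as far as the arm can. A call with a gripper value outside its range is refused whole. "claw" is the closure, from 0 (fully open) to 1 (shut), set as the call begins (left out, the last holds). The fingers move at their own pace and stop on an object; "force" is the grip in N (left out, the last holds). Time passes only in rows, so rows that repeat a pose let the fingers close, or fill a call up. It gives the time, the measured TCP pose, the force and the opening at its end, in the units of the state.
- telemetry.observe(): the state, without advancing time (a new reading comes with each control period).
- cams.grab_frame(name): name is "scene" or "side" or "wrist"; returns a dict with "color" (420x560x3 uint8, red, green, blue), "mtx" (3x3 intrinsics, pixels), "k1" (the pictures are not rectified: a ray, as slopes to the right and down, at radius r is drawn at 1 + k1 r^2 times it, then the intrinsics apply), "eye" and "orientation" of the camera in the world; the wrist camera has in their place "T_tool_cam" (4x4, takes a point from camera to tool coordinates, whose origin is the TCP and whose axes are the flange's). Camera axes: x right, y down, z forward; pixel columns grow to the right and rows downward; lengths in m; the calibration is good to about 2 mm. A picture is of the moment at which its call begins: read the wrist's pose just before it. There is no depth.
- workorder.job_done(): hands the job in, once; it reports no verdict.
Trained networks look in the newest picture that a camera, given by its name, has taken for a name from the list of things; names that differ only in an ending like _2 or _b are one class to them, and where a whole thing is asked for, a point or a joint stands for the part that bears it (a point fixed in the world has none). Each returns a list of dicts, best first, with "score" (0 to 1); they miss things now and then, are a little off and sometimes report something else, mostly with a low value. They report only what shows in the picture. A call takes as long as a camera call.
- cams.find_in(camera, name): "box" ([left, top, width, height] in pixels, round what is visible of it).
- cams.pinpoint(camera, name): "uv" ([column, row] in pixels: a listed point, or the origin of a listed thing).
The state is a dict: "clock": time; "qpos": joint angles; "qd": joint speeds; "joint_efforts": joint torques, N m; "position": TCP position; "tool_rot": TCP orientation; "force": force on the tool from outside, world axes, zero at the start; "moment": the same for the moment, N m; "grip_width": finger opening in m.
Only numpy, scipy, OpenCV 4.12 (cv2) and the standard library are available. Lean on these libraries where they do the work, as an engineer would, in place of code of your own. Each camera call takes 0.05 s, during which the arm holds its last target. There are 200 camera calls.

## Task

The staining platform is hanging down at its free edge, the one facing the sole plate: pick up the grey wedge by its fin, set it on the steel sole plate with its thin end leading under that edge, and slide it in until the platform has risen to the height stops on the two posts, is level, and the wedge sits tight under it. Press it home with a steady hand but do not ram it, and lift the platform with the wedge only, never by touching it. Then let go of the wedge, leave it standing in the channel, and leave the bottle and the beaker where they are.

Things in the scene. Friction and masses are not known exactly. Their poses are not given: they have to be found in the camera images.
- wedge: Loose grey plastic wedge, 0.17 kg, 34 mm wide. Origin on its underside, below the middle of the grip fin; +x to the thin end, +z up. From x = -17 to +42 mm a block 25 mm high; from x = +42 to +130 mm the top slopes evenly from 25 to 3 mm (1 mm per 4 mm). Upright grip fin on the block: 30 mm long (x), 14 mm thick (y), 25 to 63 mm above the underside. It does not slip back when let go.
- wedge_fin (a point): Point in the middle of the wedge's grip fin, 45 mm above the wedge's underside. Good height to pinch the fin across its 14 mm (along the wedge's y).
- wedge_tip (a point): Middle of the wedge's thin edge, on the underside, 130 mm from the wedge's origin along its +x.
- stand: Fixed aluminium frame, 173 x 138 mm. Origin on the bench, below the platform's foot bar, mid-width. +x is the way the wedge is pushed in, +z up. Hinge at x = 130 mm, 38 mm up. In its middle a steel sole plate, x = -145 to +50 mm, 62 mm wide, on which the wedge stands and slides. The plate's top is 4 to 12 mm above the bench, different at every start and not measured: set down on it by feel.
- platform: Grey plate, 148 x 100 mm, 6 mm thick, with a shallow clear dish fixed on it, hinged in the stand, free edge towards the wedge. Origin on the hinge axis, mid-thickness; -x points to the free edge, +z out of its top. At the start the free edge hangs 10 mm low (0.077 rad); level (0) it meets the stop fingers. A steel foot bar, 10 mm thick, runs under the free edge.
- foot_bar (a point): Lowest point of the platform's foot bar, where the wedge bears: 17 mm above the bench at the start, 27 mm when level. The wedge must go in until its thin edge is about 45 to 85 mm past the bar, depending on the sole plate's height: found by feel. Against the platform's weight a push takes 2 to 5 N; at the stops it climbs 4 to 6 N per mm: about 14 N is tight, over 20 N is ramming.
- wash_bottle: Loose bystander: white dropper bottle, 43 mm across, 128 mm tall; origin under its centre. Not to be disturbed.
- beaker: Loose bystander: clear beaker, 71 mm across, 112 mm tall; origin under its centre. Not to be disturbed.
- channel_mouth (a point): Fixed point on the stand's middle line, 70 mm before the foot bar, at bench height. From here to 30 mm past the foot bar the sole plate carries two guide strips 5 mm high, 40 mm clear between them (3 mm play each side of the wedge). The plate lies on rubber strips and gives about 1 mm per 16 N pressed down on it, so a tight wedge presses it down a little.
- height_stop (a point): Underside of the stop finger on one gauge post (58 mm high, black height line; the other post is its mirror image, 124 mm away), 42 mm above the bench. The platform cannot rise past the two fingers.
- pipette_carousel (a point): Fixed point, top of the nearest pipette on a tall fixed carousel stand beside the work, 0.27 m above the bench. Its pipettes hang as near as x = 0.505 m, between y = -0.13 and -0.05 m: carry the wedge past it high or well in front.

How it is judged:
On the way, in this order (a step that is already met when the one before it is completed fails the run):
1. the wedge's thin end is in the channel under the platform's edge, the platform still hanging (x of wedge_tip in the frame of stand between 0.005 and 0.1 m and y of wedge_tip in the frame of stand between -0.02 and 0.02 m and z of wedge_tip in the frame of stand below 0.02 m and angle between platform's own z axis and vertical above 0.05 rad), for 0.05 s.
2. the wedge has raised the platform level against the stops (x of wedge_tip in the frame of stand between 0.005 and 0.1 m and y of wedge_tip in the frame of stand between -0.02 and 0.02 m and z of wedge_tip in the frame of stand below 0.02 m and angle between platform's own z axis and vertical below 0.012 rad), for 0.1 s.
At the end, for the whole second after the job is handed in: Platform level (within 0.012 rad); wedge flat in the channel, thin edge 5 to 100 mm past the foot bar and within 20 mm of the middle line, bearing on the platform with more than 8 N (tight against the stops), at rest and released (all of step 2 and contact force between wedge and platform above 8 N and angle between wedge's own z axis and vertical below 0.05 rad and linear speed of wedge below 0.01 m/s); the robot touches nothing.
It fails at once if the wedge is rammed: it presses on the platform with more than 35 N (contact force between wedge and platform above 35 N).
It fails at once if the robot touches the platform (contact force between any of the fingers, the arm and platform above 2 N).
It fails at once if the bottle or the beaker is pushed more than 20 mm (distance of any of wash_bottle, beaker from where it was at the start of the episode above 0.02 m).
It also fails if it takes over 64 s, if anything falls off the work surface, if the arm or the gripper's body presses on something with over 40 N, if the wrist force passes 120 N, or if a joint passes its speed limit or range.

## Working session

There is one attempt and no reset: what is moved stays moved. The work goes in short steps, Python scripts to look and compute and a tool call to move; the robot and the scene stay as the last step left them, time stands still between calls to the robot, and variables do not carry over. Pictures are saved under pics/ and viewed, about 8 in all and at most 12, crops included, and the job is handed in when it is done.

Besides the shell and the picture viewer there is one more tool, called after "Request:" as a command line: name --pt "numbers of a row" for each row, then --argument value for the rest. apply_moves: Moves the arm, as the interface text tells. Its arguments: {"type":"object","properties":{"steps":{"type":"array"},"claw":{"type":"number"},"force":{"type":"number"}},"required":["steps"]}

```bash
mkdir -p pics; cat > h.py <<'E'
import numpy as np, cv2
from scipy.spatial.transform import Rotation as R
from workcell import telemetry, cams, workorder
def rot(o):
    o=np.array(o,float)
    return o if o.shape==(3,3) else (R.from_euler('xyz',o).as_matrix() if o.size==3 else R.from_quat(o).as_matrix())
def cam(name):
    s=telemetry.observe(); f=cams.grab_frame(name)
    if name=='wrist':
        T=np.eye(4);T[:3,:3]=rot(s['tool_rot']);T[:3,3]=s['position'];T=T@np.array(f['T_tool_cam'])
    else:
        T=np.eye(4);T[:3,:3]=rot(f['orientation']);T[:3,3]=f['eye']
    return f,T
def ray(f,T,uv):
    K=np.array(f['mtx']);d=np.array([(uv[0]-K[0,2])/K[0,0],(uv[1]-K[1,2])/K[1,1]])
    p=d.copy()
    for _ in range(20): p=d/(1+f['k1']*(p@p))
    v=T[:3,:3]@np.array([p[0],p[1],1]);return T[:3,3],v/np.linalg.norm(v)
def proj(f,T,P):
    c=T[:3,:3].T@(np.array(P)-T[:3,3]);p=c[:2]/c[2];p=p*(1+f['k1']*(p@p));K=np.array(f['mtx'])
    return np.array([K[0,0]*p[0]+K[0,2],K[1,1]*p[1]+K[1,2]])
def tri(rs):
    A=np.zeros((3,3));b=np.zeros(3)
    for o,v in rs: M=np.eye(3)-np.outer(v,v);A+=M;b+=M@o
    X=np.linalg.solve(A,b);return X,[np.linalg.norm((np.eye(3)-np.outer(v,v))@(X-o)) for o,v in rs]
def atz(r,z): o,v=r;return o+v*(z-o[2])/v[2]
def save(f,n): cv2.imwrite('pics/'+n,cv2.cvtColor(f['color'],cv2.COLOR_RGB2BGR))
E
cat > a.py <<'E'
from h import *
print(telemetry.observe())
N=['wedge','wedge_fin','wedge_tip','stand','platform','foot_bar','wash_bottle','beaker','channel_mouth','height_stop']
D={}
for c in ['scene','side']:
    f,T=cam(c);save(f,c+'0.png');print(c,T[:3,3].round(3),f['k1'])
    for n in N:
        r=cams.pinpoint(c,n)[:3]
        print(c,n,[(np.round(x['uv']).tolist(),round(x['score'],2)) for x in r])
        if r: D.setdefault(n,[]).append(ray(f,T,r[0]['uv']))
for n,v in D.items():
    if len(v)==2: X,e=tri(v);print(n,X.round(4),np.round(e,4))
    else: print(n,'one', atz(v[0],0.02).round(3))
E
python3 a.py; python3 -c "
import cv2,numpy as np
" 
```

```text
{'clock': 0.0, 'qpos': array([-1.27618679,  0.52202213, -0.03634967,  1.59998907,  0.02123513,
        1.0211045 , -0.11281092]), 'qd': array([ 0.00023423, -0.00088249, -0.00045992, -0.00046557, -0.00189779,
        0.00125235, -0.00011479]), 'joint_efforts': array([-4.32678862e-04, -9.27074432e+01,  1.97955742e+00, -3.69941854e+01,
        1.78317184e-02,  7.81720824e-03,  1.24726145e-05]), 'position': array([0.22288668, 0.583519  , 0.20442723]), 'tool_rot': array([-3.14046009e+00,  9.98450549e-05,  2.77679962e+00]), 'force': array([-0.11960052, -0.2220275 , -0.65042889]), 'moment': array([-0.00239787, -0.04629675, -0.01035561]), 'grip_width': 0.08553235440658473}
scene [-0.458  0.613  0.948] 0.01811739410972736
scene wedge []
scene wedge_fin [([274.0, 163.0], 0.17)]
scene wedge_tip []
scene stand [([265.0, 274.0], 0.77)]
scene platform [([306.0, 245.0], 0.67)]
scene foot_bar [([267.0, 267.0], 0.63)]
scene wash_bottle []
scene beaker [([167.0, 264.0], 0.75)]
scene channel_mouth []
scene height_stop [([253.0, 248.0], 0.66)]
side [-0.158 -0.707  0.573] -0.07632445498651252
side wedge [([350.0, 324.0], 0.92)]
side wedge_fin [([352.0, 311.0], 0.57)]
side wedge_tip []
side stand [([260.0, 276.0], 0.58)]
side platform [([292.0, 280.0], 0.66), ([257.0, 270.0], 0.18)]
side foot_bar [([259.0, 270.0], 0.65)]
side wash_bottle [([279.0, 239.0], 0.74), ([292.0, 281.0], 0.19)]
side beaker [([259.0, 233.0], 0.68)]
side channel_mouth [([348.0, 326.0], 0.17)]
side height_stop [([271.0, 251.0], 0.79)]
wedge_fin [ 0.637  -0.2103  0.0587] [0.1361 0.1361]
stand [ 0.4573  0.0098 -0.0092] [0.002 0.002]
platform [ 0.4441 -0.124   0.0448] [0.0025 0.0025]
foot_bar [0.4526 0.0065 0.0153] [0.0003 0.0003]
beaker [ 0.6458  0.2238 -0.0104] [0.0018 0.0018]
height_stop [0.5082 0.0168 0.0486] [0.0006 0.0006]
wedge one [ 0.437 -0.305  0.02 ]
wash_bottle one [0.613 0.094 0.02 ]
channel_mouth one [ 0.427 -0.307  0.02 ]
```

```bash
cd pics; python3 -c "
import cv2,numpy as np
a=cv2.imread('scene0.png')[130:330,130:400];b=cv2.imread('side0.png')[180:380,180:450]
cv2.imwrite('m0.png',cv2.resize(np.vstack([a,b]),None,fx=1.5,fy=1.5,interpolation=cv2.INTER_CUBIC))"
```

```text
(no output)
```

View pics/m0.png

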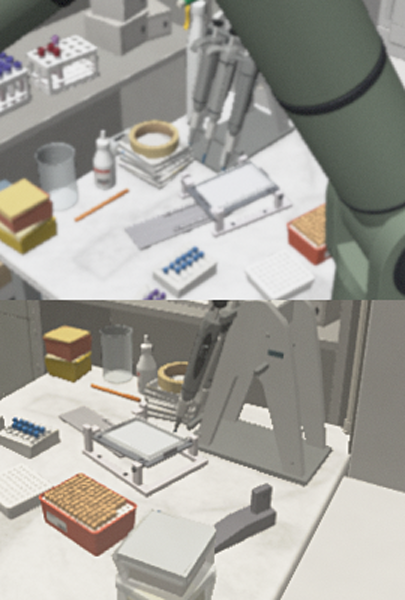

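View pics/scene0.png

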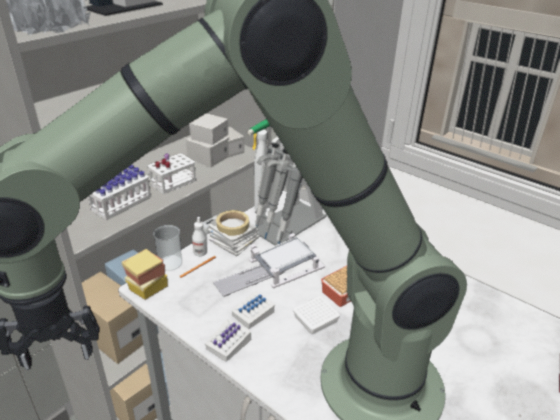

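The platform's free edge faces +y and the push direction is about −y. The wedge lies near (0.44, −0.31), partly hidden. I'll move over the stand and look with the wrist camera on the way.

```bash
cat >> h.py <<'E'
def go(P,yaw=None):
    s=telemetry.observe();M=rot(s['tool_rot']);d=M.T@(np.array(P)-s['position'])*100
    a=None
    if yaw is not None:
        a=-(yaw-s['tool_rot'][2]);a=(a+np.pi)%(2*np.pi)-np.pi
    print('shift cm',d.round(2),'turn',a)
E
python3 -c "
from h import *
go([0.42,0.22,0.33],1.57)"
```

```text
shift cm [-31.38 -26.96 -12.5 ] turn 1.206661077348759
```

Request:
apply_moves --pt "-3.1 -2.7 -3 0.12" --pt "-6.3 -5.4 -6 0.24" --pt "-9.4 -8.1 -9 0.36" --pt "-12.5 -10.8 -12.5 0.48" --pt "-15.7 -13.5 -12.5 0.6" --pt "-18.8 -16.2 -12.5 0.72" --pt "-22 -18.9 -12.5 0.84" --pt "-25.1 -21.6 -12.5 0.96" --pt "-28.2 -24.3 -12.5 1.08" --pt "-31.4 -27 -12.5 1.2" --claw 0

```text
clock: 1.93
position: [0.4045, 0.247, 0.3302]
tool_rot: [3.141, -0.001, 1.571]
force: [1.0, 1.1, -0.0]
grip_width: 0.0856
```

```bash
cat > b.py <<'E'
from h import *
import sys
tag=sys.argv[1]
s=telemetry.observe();print(s['clock'],s['position'].round(4),s['tool_rot'].round(3),s['qpos'].round(2),s['force'].round(1))
f,T=cam('wrist');save(f,tag+'.png');print('cam',T.round(3).tolist())
Z=dict(wedge=0,wedge_fin=.045,wedge_tip=0,stand=0,platform=.038,foot_bar=.017,wash_bottle=0,beaker=0,channel_mouth=0,height_stop=.042)
out={}
for n in sys.argv[2:] or Z:
    r=cams.pinpoint('wrist',n)[:2]
    for x in r: print(n,np.round(x['uv'],1),round(x['score'],2),atz(ray(f,T,x['uv']),Z[n]).round(4))
    if r: o,v=ray(f,T,r[0]['uv']);out[n]=[o.tolist(),v.tolist()]
import json;json.dump(out,open(tag+'.json','w'))
E
python3 b.py w1
```

```text
1.9333 [0.4045 0.247  0.3302] [ 3.141e+00 -1.000e-03  1.571e+00] [-0.97  0.15  0.35  1.82 -0.06  1.18 -0.61] [ 1.   1.1 -0. ]
cam [[1.0, 0.001, 0.001, 0.403], [0.001, -0.965, -0.261, 0.313], [0.001, 0.261, -0.965, 0.499], [0.0, 0.0, 0.0, 1.0]]
wedge_tip [342.8 315.6] 0.68 [ 0.5121 -0.0146  0.    ]
wedge_tip [308.5 301.8] 0.67 [0.4535 0.0115 0.    ]
stand [306.9 300.8] 0.98 [0.4508 0.0134 0.    ]
stand [342.7 315.6] 0.75 [ 0.512  -0.0146 -0.    ]
foot_bar [303.1 307.7] 0.81 [0.4433 0.011  0.017 ]
wash_bottle [424.4 240.5] 0.62 [0.6346 0.1208 0.    ]
beaker [432.6 181. ] 0.93 [ 0.636   0.2166 -0.    ]
```

```bash
python3 -c "
from h import *
go([0.41,-0.19,0.34],1.57)"
```

```text
shift cm [-43.95   0.31  -1.03] turn 0.008077661699855021
```

Request:
apply_moves --pt "-4 0 -1 0" --pt "-8 0 -1 0" --pt "-12 0 -1 0" --pt "-16 0 -1 0" --pt "-20 0 -1 0" --pt "-24 0 -1 0" --pt "-28 0 -1 0" --pt "-32 0 -1 0" --pt "-36 0 -1 0" --pt "-40 0 -1 0"

```text
clock: 3.32
position: [0.406, -0.1527, 0.3401]
tool_rot: [3.14, -0.0, 1.578]
force: [1.2, 1.4, -0.2]
grip_width: 0.0857
```

```bash
python3 b.py w2
```

```text
3.3167 [ 0.406  -0.1527  0.3401] [ 3.14  -0.     1.578] [-0.48  0.07  0.76  1.9  -0.05  1.19  0.31] [ 1.2  1.4 -0.2]
cam [[1.0, 0.008, 0.004, 0.404], [0.008, -0.965, -0.262, -0.087], [0.002, 0.262, -0.965, 0.509], [0.0, 0.0, 0.0, 1.0]]
wedge [305.3 250. ] 0.91 [ 0.4498 -0.2994  0.    ]
wedge_fin [310.1 262.2] 0.7 [ 0.4535 -0.3002  0.045 ]
wedge_tip [223.6 233.7] 0.9 [ 0.3177 -0.2723  0.    ]
wedge_tip [358.1  35.5] 0.7 [0.5134 0.0194 0.    ]
stand [313.7  41.7] 0.74 [0.4524 0.0111 0.    ]
platform [308.4 136.9] 0.65 [ 0.4458 -0.1161  0.038 ]
foot_bar [312.8  38.3] 0.57 [0.4494 0.012  0.017 ]
wash_bottle [356.6  33.7] 0.24 [0.5112 0.0217 0.    ]
height_stop [355.4  36.7] 0.81 [0.5011 0.0092 0.042 ]
height_stop [307.3 138.2] 0.48 [ 0.444  -0.1176  0.042 ]
```

View pics/w2.png

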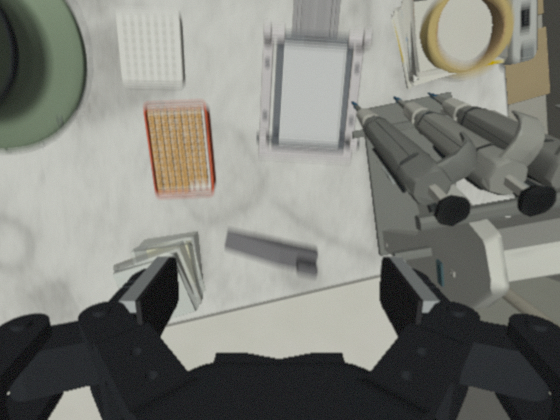

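Wedge: fin block at pixel (307,262), thin end at (226,240); it points to −x, yaw ≈ 2.94. I'll grip it with tool yaw ≈ −0.20, so that it is set down with tool yaw ≈ 1.5.

```bash
python3 -c "
from h import *
import json
f,T=cam('side');d=json.load(open('w2.json'))
for n,uv in [('wedge',None),('wedge_fin',None),('foot_bar',None),('platform',None)]:
    r=cams.pinpoint('side',n)
    if r: print(n,r[0]['uv'],tri([ray(f,T,r[0]['uv']),tuple(map(np.array,d[n]))]))
go([0.452,-0.297,0.15],-0.2025)"
```

```text
wedge [348.1, 326.6] (array([ 0.44736806, -0.29616558,  0.00253703]), [np.float64(0.002914949170755855), np.float64(0.0029149491707559146)])
wedge_fin [350.9, 312.0] (array([ 0.45102638, -0.29898687,  0.04144213]), [np.float64(0.0037902079717466574), np.float64(0.00379020797174666)])
foot_bar [257.2, 270.6] (array([0.45034427, 0.0122013 , 0.01321168]), [np.float64(0.0007573521450859237), np.float64(0.0007573521450858389)])
platform [290.9, 281.0] (array([ 0.44642963, -0.11674834,  0.03954111]), [np.float64(0.0010551777731144653), np.float64(0.001055177773114468)])
shift cm [-14.64   4.47  18.98] turn 1.7795586676639186
```

Request:
apply_moves --pt "-1.5 0.5 0 0.12" --pt "-3 0.9 0 0.24" --pt "-4.5 1.4 0 0.36" --pt "-6 1.8 1 0.48" --pt "-7.5 2.3 2 0.6" --pt "-9 2.7 4 0.72" --pt "-10.5 3.2 6 0.84" --pt "-12 3.6 8 0.96" --pt "-13.5 4.1 10 1.08" --pt "-14.6 4.5 12 1.2"

```text
clock: 4.95
position: [0.4524, -0.298, 0.2186]
tool_rot: [3.141, 0.0, 0.371]
force: [1.3, 0.2, 0.4]
grip_width: 0.0856
```

```bash
python3 -c "
from h import *
go([0.452,-0.298,0.15],-0.2025)"
```

```text
shift cm [-0.03 -0.02  6.86] turn 0.5730253979282747
```

Request:
apply_moves --pt "0 0 1 0.12" --pt "0 0 2.5 0.24" --pt "0 0 4 0.36" --pt "0 0 5 0.48" --pt "0 0 6 0.574" --pt "0 0 6.6 0.574" --pt "0 0 6.8 0.574" --pt "0 0 6.8 0.574" --pt "0 0 6.8 0.574" --pt "0 0 6.8 0.574"

```text
clock: 5.78
position: [0.4525, -0.297, 0.1524]
tool_rot: [-3.141, -0.001, -0.196]
force: [1.3, -0.5, -0.1]
grip_width: 0.0853
```

```bash
python3 b.py w3 wedge wedge_fin wedge_tip; cp pics/w3.png /tmp; python3 -c "
from h import *
import json
a,b=json.load(open('w2.json')),json.load(open('w3.json'))
for n in b: print(n,tri([tuple(map(np.array,x[n])) for x in (a,b)]))"
```

```text
5.7833 [ 0.4525 -0.297   0.1524] [-3.141e+00 -1.000e-03 -1.960e-01] [-0.18  0.68  0.99  1.91 -0.7   0.95 -0.62] [ 1.3 -0.5 -0.1]
cam [[-0.193, -0.947, -0.255, 0.516], [-0.981, 0.187, 0.05, -0.31], [0.001, 0.26, -0.966, 0.322], [0.0, 0.0, 0.0, 1.0]]
wedge [284.  188.3] 0.84 [ 0.4471 -0.302  -0.    ]
wedge_fin [286.4 196.5] 0.83 [ 0.4493 -0.3038  0.045 ]
wedge_tip [282.5 304.6] 0.8 [ 0.3218 -0.2762  0.    ]
wedge_tip [ 80.5 242.2] 0.5 [ 0.4321 -0.0877  0.    ]
wedge (array([ 0.44840394, -0.30098352, -0.00103252]), [np.float64(0.0018450444329284213), np.float64(0.0018450444329284723)])
wedge_fin (array([ 0.45144927, -0.30225249,  0.04449971]), [np.float64(0.0027052256354533452), np.float64(0.0027052256354533886)])
wedge_tip (array([ 0.31625901, -0.27538572, -0.00894955]), [np.float64(0.00016158877261122516), np.float64(0.00016158877261129102)])
```

View pics/w3.png

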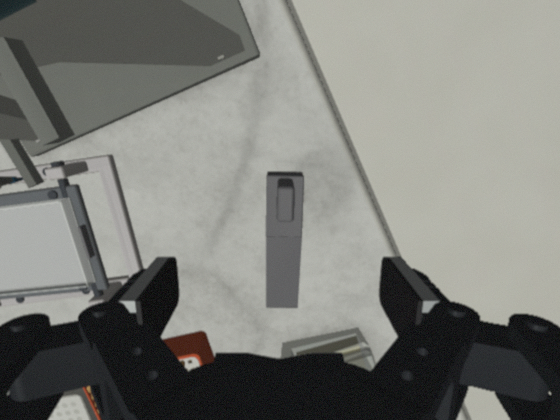

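```bash
python3 -c "
from h import *
go([0.449,-0.302,0.029],-0.204)"
```

```text
shift cm [-0.24  0.58 12.31] turn 0.007287687387348196
```

Request:
apply_moves --pt "-0.1 0.3 2.5 0.007" --pt "-0.24 0.58 5 0.007" --pt "-0.24 0.58 7 0.007" --pt "-0.24 0.58 9 0.007" --pt "-0.24 0.58 10.5 0.007" --pt "-0.24 0.58 11.5 0.007" --pt "-0.24 0.58 12 0.007" --pt "-0.24 0.58 12.3 0.007" --pt "-0.24 0.58 12.3 0.007" --pt "-0.24 0.58 12.3 0.007"

```text
clock: 6.82
position: [0.449, -0.3022, 0.0294]
tool_rot: [3.141, -0.001, -0.204]
force: [0.0, 0.5, 0.3]
grip_width: 0.0855
```

Request:
apply_moves --pt "0 0 0 0" --pt "0 0 0 0" --pt "0 0 0 0" --pt "0 0 0 0" --pt "0 0 0 0" --pt "0 0 0 0" --pt "0 0 0 0" --pt "0 0 0 0" --pt "0 0 0 0" --pt "0 0 0 0" --claw 1 --force 50

```text
clock: 7.65
position: [0.4488, -0.302, 0.029]
tool_rot: [-3.141, -0.0, -0.204]
force: [-1.4, 0.7, 4.7]
grip_width: 0.0124
```

Request:
apply_moves --pt "0 0 -1 0" --pt "0 0 -3 0" --pt "0 0 -6 0" --pt "0 0 -10 -0.12" --pt "0 0 -14 -0.24" --pt "0 0 -17 -0.36" --pt "0 0 -18 -0.48" --pt "-1 0 -18 -0.6" --pt "-2 0 -18 -0.72" --pt "-3 0 -18 -0.84"

```text
clock: 8.48
position: [0.4187, -0.2959, 0.2095]
tool_rot: [3.141, -0.0, 0.641]
force: [0.1, -0.7, -1.2]
grip_width: 0.0123
```

```bash
python3 -c "
from h import *
s=telemetry.observe();print(s['force'],s['grip_width'],s['qpos'].round(2))
go([0.43,0.0,0.21],1.531);go([0.45,0.18,0.21],1.531)"
```

```text
[ 0.10729356 -0.6886272  -1.20197395] 0.012270746899533466 [-0.12  0.46  0.86  1.92 -0.43  0.95  0.01]
shift cm [ 18.61 -23.03  -0.06] turn -0.8895266079275528
shift cm [ 30.98 -36.26  -0.06] turn -0.8895266079275528
```

Request:
apply_moves --pt "1.9 -2.3 0 -0.11" --pt "3.7 -4.6 0 -0.22" --pt "5.6 -6.9 0 -0.33" --pt "7.4 -9.2 0 -0.44" --pt "9.3 -11.5 0 -0.55" --pt "11.2 -13.8 0 -0.66" --pt "13 -16.1 0 -0.77" --pt "14.9 -18.4 0 -0.89" --pt "16.7 -20.7 0 -0.89" --pt "18.6 -23 0 -0.89"

```text
clock: 9.32
position: [0.432, 0.0005, 0.2094]
tool_rot: [3.141, -0.0, 1.526]
force: [1.8, -0.5, -1.0]
grip_width: 0.0124
```

```bash
python3 -c "
from h import *
go([0.452,0.21,0.18],1.531)"
```

```text
shift cm [21.02  1.05  2.94] turn -0.00527545147772468
```

Request:
apply_moves --pt "2.5 0.1 0 0" --pt "5 0.2 0 0" --pt "8 0.4 0 0" --pt "11 0.5 0 0" --pt "14 0.7 0 0" --pt "17 0.8 1 0" --pt "19 1 2 0" --pt "21 1 3 0" --pt "21 1 3 0" --pt "21 1 3 0"

```text
clock: 10.15
position: [0.4515, 0.209, 0.1786]
tool_rot: [-3.141, 0.001, 1.527]
force: [-0.4, -0.7, -1.3]
grip_width: 0.0121
```

```bash
python3 b.py w4 wedge wedge_tip stand foot_bar platform height_stop channel_mouth wash_bottle beaker; python3 -c "
from h import *
import json
a,b=json.load(open('w2.json')),json.load(open('w4.json'))
for n in ['stand','foot_bar','platform','height_stop']:
  if n in a and n in b: print(n,tri([tuple(map(np.array,x[n])) for x in (a,b)]))"
```

```text
10.15 [0.4515 0.209  0.1786] [-3.141e+00  1.000e-03  1.527e+00] [-0.96  0.4   0.53  1.98 -0.27  0.83 -0.33] [-0.4 -0.7 -1.3]
cam [[0.999, -0.041, -0.011, 0.453], [-0.043, -0.964, -0.263, 0.275], [-0.0, 0.263, -0.965, 0.348], [0.0, 0.0, 0.0, 1.0]]
wedge [275.9 227.5] 0.64 [0.4448 0.1557 0.    ]
wedge [448.  246.6] 0.21 [0.6346 0.1252 0.    ]
wash_bottle [446.6 250.1] 0.87 [0.6334 0.1211 0.    ]
wash_bottle [455.2 164.8] 0.45 [0.6338 0.2163 0.    ]
beaker [456.6 164.8] 0.76 [0.6353 0.2163 0.    ]
```

View pics/w4.png

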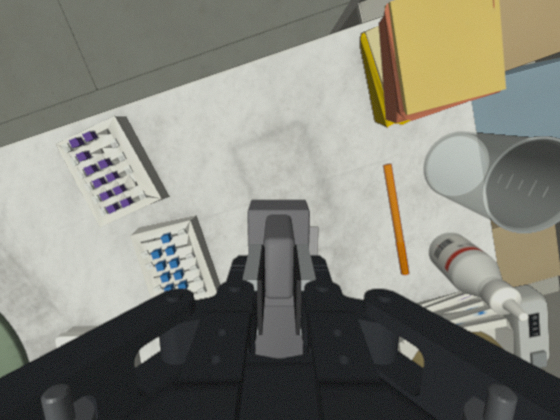

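The gripper hides the stand from here, since the camera looks back along +y of the tool. I'll step back over the platform, staying high, to see the channel and plate.

Request:
apply_moves --pt "-2 0 -1 0" --pt "-5 0 -3 0" --pt "-8 0 -5 0" --pt "-11 0 -7 0" --pt "-14 0 -7 0" --pt "-17 0 -7 0" --pt "-19 0 -7 0" --pt "-20 0 -7 0" --pt "-20 0 -7 0" --pt "-20 0 -7 0"

```text
clock: 11.48
position: [0.443, 0.0095, 0.2488]
tool_rot: [-3.142, -0.0, 1.525]
force: [0.2, -0.5, -0.7]
grip_width: 0.0122
```

```bash
python3 b.py w5 wedge stand foot_bar channel_mouth height_stop platform; python3 -c "
from h import *
import json
a,b=json.load(open('w2.json')),json.load(open('w5.json'))
for n in ['stand','foot_bar','platform','height_stop']:
  if n in a and n in b: print(n,tri([tuple(map(np.array,x[n])) for x in (a,b)]))"
```

```text
11.4833 [0.443  0.0095 0.2488] [-3.142 -0.     1.525] [-0.71  0.21  0.66  2.02 -0.15  0.96 -0.02] [ 0.2 -0.5 -0.7]
cam [[0.999, -0.043, -0.011, 0.444], [-0.044, -0.964, -0.262, 0.075], [0.0, 0.262, -0.965, 0.418], [0.0, 0.0, 0.0, 1.0]]
wedge [277.5 223.9] 0.64 [ 0.437  -0.0626  0.    ]
foot_bar [281.7 169.6] 0.87 [0.4455 0.0113 0.017 ]
channel_mouth [330.7 172.2] 0.65 [0.5068 0.0026 0.    ]
height_stop [332.3 168.4] 0.72 [0.5024 0.0141 0.042 ]
foot_bar (array([0.44724069, 0.01154089, 0.02125964]), [np.float64(0.0018573305472195567), np.float64(0.0018573305472196228)])
height_stop (array([0.50417246, 0.01198091, 0.02849116]), [np.float64(0.00027200637485854886), np.float64(0.0002720063748585402)])
```

View pics/w5.png

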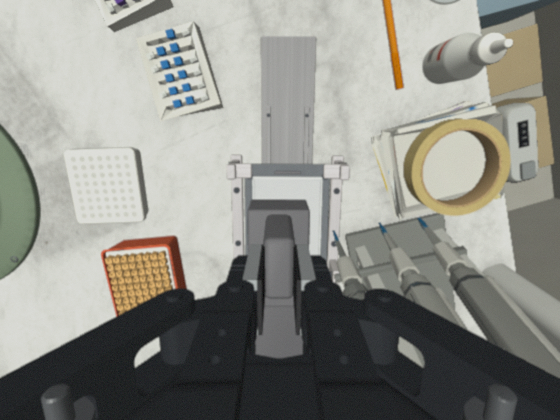

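```bash
cat > c.py <<'E'
from h import *
im=cv2.imread('pics/w5.png');g=cv2.cvtColor(im,cv2.COLOR_BGR2GRAY).astype(float)
f,T=cam('wrist')
gx=cv2.Sobel(cv2.GaussianBlur(g,(3,5),0),cv2.CV_64F,1,0)
L=[];Rr=[]
for r in range(50,160,5):
    a=gx[r,252:275];b=gx[r,303:325]
    l=252+np.argmin(a);q=303+np.argmax(b);L.append((r,l));Rr.append((r,q))
print(L,Rr)
for S in (L,Rr):
    P=np.array([atz(ray(f,T,(c+.0,r)),.008) for r,c in S]);k=np.ones(len(P),bool)
    for _ in range(4):
        c=np.polyfit(P[k,1],P[k,0],1);e=np.abs(np.polyval(c,P[:,1])-P[:,0]);k=e<max(.001,1.5*np.median(e[k]))
    print('x at y=.011,.15:',np.polyval(c,[.011,.15]).round(4),'slope',c[0].round(4),k.sum())
for uv in [(236,167),(344,167)]: print('post',atz(ray(f,T,uv),.055).round(4))
print('plate end',[atz(ray(f,T,u),.008).round(4) for u in [(262,38),(316,38)]])
s=telemetry.observe();zb=s['position'][2]-.029
M=rot(s['tool_rot'])
for n,uv,z in [('org',(277.5,223.9),zb),('bl',(249,203),zb+.025),('br',(309,203),zb+.025)]:
    p=atz(ray(f,T,uv),z);print(n,p.round(4),'tool',(M.T@(p-s['position'])).round(4))
E
python3 c.py; python3 -c "
import cv2
a=cv2.imread('pics/w5.png')[30:215,220:360]
cv2.imwrite('pics/w5c.png',cv2.resize(a,None,fx=3.2,fy=3.2,interpolation=cv2.INTER_CUBIC))"
```

```text
[(50, np.int64(260)), (55, np.int64(260)), (60, np.int64(260)), (65, np.int64(260)), (70, np.int64(261)), (75, np.int64(261)), (80, np.int64(261)), (85, np.int64(261)), (90, np.int64(261)), (95, np.int64(261)), (100, np.int64(261)), (105, np.int64(261)), (110, np.int64(261)), (115, np.int64(266)), (120, np.int64(261)), (125, np.int64(261)), (130, np.int64(261)), (135, np.int64(261)), (140, np.int64(261)), (145, np.int64(261)), (150, np.int64(261)), (155, np.int64(261))] [(50, np.int64(316)), (55, np.int64(316)), (60, np.int64(316)), (65, np.int64(316)), (70, np.int64(316)), (75, np.int64(315)), (80, np.int64(315)), (85, np.int64(315)), (90, np.int64(315)), (95, np.int64(315)), (100, np.int64(315)), (105, np.int64(314)), (110, np.int64(314)), (115, np.int64(308)), (120, np.int64(314)), (125, np.int64(314)), (130, np.int64(314)), (135, np.int64(313)), (140, np.int64(313)), (145, np.int64(313)), (150, np.int64(313)), (155, np.int64(313))]
x at y=.011,.15: [0.4204 0.4272] slope 0.0489 21
x at y=.011,.15: [0.4831 0.4899] slope 0.0492 21
post [0.3958 0.0225 0.055 ]
post [0.5129 0.0175 0.055 ]
plate end [array([0.4294, 0.1583, 0.008 ]), array([0.4895, 0.1557, 0.008 ])]
org [0.4409 0.01   0.2197] tool [ 0.0004 -0.0021  0.029 ]
bl [0.4266 0.0306 0.2447] tool [ 0.0204 -0.0172  0.004 ]
br [0.4586 0.0293 0.2447] tool [0.0204 0.0148 0.004 ]
```

View pics/w5c.png

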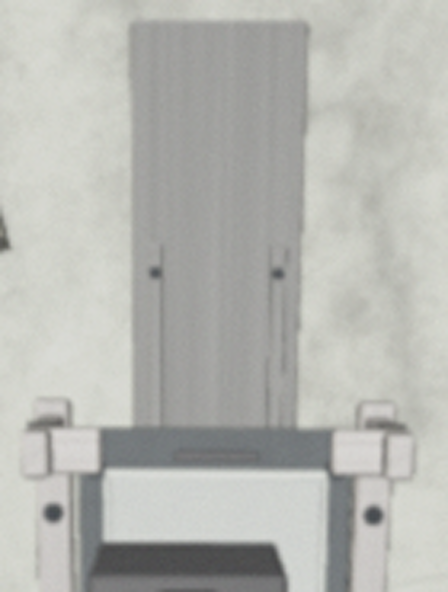

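The channel is clear. The plate runs from (262,38)/(316,38) to the bar, 62.7 mm wide by my measure, with its middle line at x ≈ 0.452 + 0.049·(y − 0.011). That makes the stand yaw −1.62 and the bar y ≈ 0.0115. The wedge is square in the hand.

```bash
python3 -c "
from h import *
go([0.4607,0.1613,0.06],1.5216)"
```

```text
shift cm [15.24  1.11 18.87] turn 0.004875251663802871
```

Request:
apply_moves --pt "3 0.2 0 0.005" --pt "6.5 0.4 1 0.005" --pt "10 0.8 3 0.005" --pt "13 1 6 0.005" --pt "15.2 1.1 9 0.005" --pt "15.2 1.1 12 0.005" --pt "15.2 1.1 15 0.005" --pt "15.2 1.1 17.5 0.005" --pt "15.2 1.1 18.7 0.005" --pt "15.2 1.1 18.9 0.005"

```text
clock: 12.72
position: [0.4596, 0.1601, 0.0576]
tool_rot: [-3.139, 0.002, 1.521]
force: [-0.8, -1.0, -1.9]
grip_width: 0.0123
```

```bash
cat > d.py <<'E'
from h import *
f,T=cam('side');save(f,'s6.png')
for n in ['wedge','wedge_fin','wedge_tip','foot_bar','platform']: print(n,[(np.round(x['uv'],1).tolist(),round(x['score'],2)) for x in cams.pinpoint('side',n)[:2]])
s=telemetry.observe();print(s['position'].round(4),s['force'].round(2))
u=np.array([-.049,-1,0])/1.0012
o=s['position']-[0,0,.029]
print('proj org',proj(f,T,o),'fin',proj(f,T,o+[0,0,.045]),'tip',proj(f,T,o+.13*u),'bar',proj(f,T,[.4533,.0115,.017]))
go([0.4607,0.1613,0.044],1.5216)
E
python3 d.py
```

```text
wedge [([223.7, 248.4], 0.87)]
wedge_fin [([225.3, 233.8], 0.84)]
wedge_tip [([249.7, 260.9], 0.87), ([292.6, 279.2], 0.36)]
foot_bar [([256.1, 268.7], 0.55)]
platform [([292.7, 279.6], 0.92)]
[0.4613 0.1609 0.0608] [-0.09 -0.56 -1.69]
proj org [225.76773901 245.0620189 ] fin [224.81496594 231.06065128] tip [253.3427204  261.43432859] bar [257.87766281 269.05021115]
shift cm [ 0.04 -0.06  1.68] turn -0.0006493938268112842
```

Request:
apply_moves --pt "0 0 0.5 0" --pt "0 0 1 0" --pt "0 0 1.3 0" --pt "0 0 1.5 0" --pt "0 0 1.6 0" --pt "0 0 1.7 0" --pt "0 0 1.7 0" --pt "0 0 1.8 0" --pt "0 0 1.8 0" --pt "0 0 1.8 0"

```text
clock: 13.85
position: [0.4607, 0.1605, 0.0418]
tool_rot: [3.142, 0.0, 1.521]
force: [-0.3, 0.0, -1.9]
grip_width: 0.0124
```

Request:
apply_moves --pt "0 0 0.05 0" --pt "0 0 0.1 0" --pt "0 0 0.15 0" --pt "0 0 0.2 0" --pt "0 0 0.25 0" --pt "0 0 0.3 0" --pt "0 0 0.3 0" --pt "0 0 0.3 0" --pt "0 0 0.3 0" --pt "0 0 0.3 0"

```text
clock: 14.68
position: [0.4607, 0.1605, 0.0388]
tool_rot: [3.142, 0.0, 1.521]
force: [-0.6, 0.6, -1.3]
grip_width: 0.0122
```

Request:
apply_moves --pt "0 0 0.05 0" --pt "0 0 0.1 0" --pt "0 0 0.15 0" --pt "0 0 0.2 0" --pt "0 0 0.2 0" --pt "0 0 0.2 0" --pt "0 0 0.2 0" --pt "0 0 0.2 0" --pt "0 0 0.2 0" --pt "0 0 0.2 0"

```text
clock: 15.52
position: [0.4607, 0.1606, 0.0368]
tool_rot: [-3.142, -0.0, 1.521]
force: [-0.7, 1.0, 4.0]
grip_width: 0.012
```

Request:
apply_moves --pt "-0.4 0 0 0" --pt "-0.8 0 0 0" --pt "-1.2 0 0 0" --pt "-1.6 0 0 0" --pt "-2 0 0 0" --pt "-2.4 0 0 0" --pt "-2.8 0 0 0" --pt "-3.2 0 0 0" --pt "-3.2 0 0 0" --pt "-3.2 0 0 0"

```text
clock: 16.35
position: [0.4591, 0.1279, 0.0368]
tool_rot: [-3.141, 0.0, 1.52]
force: [0.8, -2.1, 3.9]
grip_width: 0.0121
```

```bash
sed -i "s/s6.png/s7.png/" d.py; python3 d.py; python3 -c "
import cv2
a=cv2.imread('pics/s7.png')[200:310,190:330]
cv2.imwrite('pics/s7c.png',cv2.resize(a,None,fx=5,fy=5,interpolation=cv2.INTER_CUBIC))"
```

```text
wedge [([229.9, 256.9], 0.79)]
wedge_fin [([231.4, 243.7], 0.62), ([258.6, 276.7], 0.19)]
wedge_tip [([255.8, 273.8], 0.68)]
foot_bar [([258.2, 268.7], 0.76)]
platform [([292.4, 280.6], 0.93)]
[0.4591 0.1285 0.0368] [ 1.1  -2.45  4.48]
proj org [232.52742347 256.39792431] fin [231.65715997 242.40898012] tip [261.02189706 273.89535984] bar [257.87766281 269.05021115]
shift cm [ 3.28 -0.   -0.73] turn -0.000745918468153306
```

View pics/s7c.png

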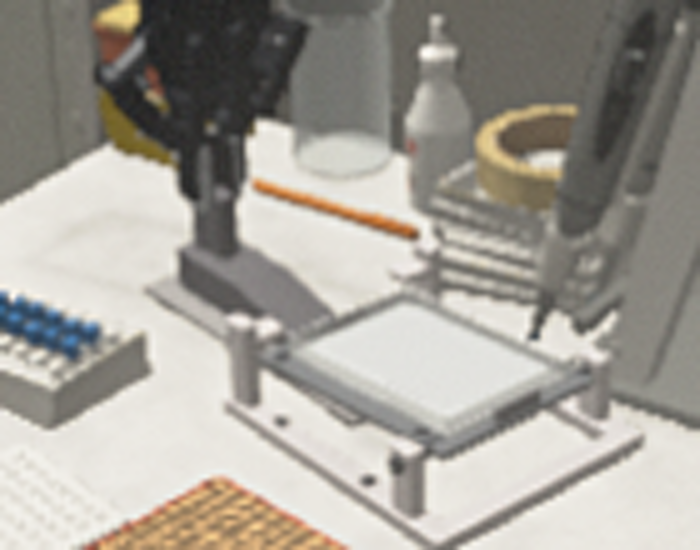

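The tip is about 13 mm under the bar at pixel (256,274), with the platform still hanging and small side forces. I'll advance toward lifting.

Request:
apply_moves --pt "-0.4 0 0 0" --pt "-0.8 0 0 0" --pt "-1.2 0 0 0" --pt "-1.6 0 0 0" --pt "-2 0 0 0" --pt "-2.4 0 0 0" --pt "-2.8 0 0 0" --pt "-3.0 0 0 0" --pt "-3.0 0 0 0" --pt "-3.0 0 0 0"

```text
clock: 17.48
position: [0.4575, 0.0979, 0.0367]
tool_rot: [-3.141, 0.001, 1.52]
force: [-0.0, -2.2, 1.5]
grip_width: 0.0119
```

Request:
apply_moves --pt "-0.2 0 0 0" --pt "-0.4 0 0 0" --pt "-0.6 0 0 0" --pt "-0.8 0 0 0" --pt "-1 0 0 0" --pt "-1.2 0 0 0" --pt "-1.3 0 0 0" --pt "-1.3 0 0 0" --pt "-1.3 0 0 0" --pt "-1.3 0 0 0"

```text
clock: 18.32
position: [0.4569, 0.0852, 0.0368]
tool_rot: [-3.142, 0.0, 1.52]
force: [0.2, 0.3, 1.7]
grip_width: 0.0123
```

```bash
sed -i "s/s7.png/s8.png/" d.py; python3 d.py;python3 -c "
from h import *
s=telemetry.observe();print(s['force'],s['moment'])"
```

```text
wedge [([239.6, 260.2], 0.81)]
wedge_fin [([241.7, 248.3], 0.79)]
wedge_tip []
foot_bar [([256.2, 264.7], 0.76)]
platform [([273.4, 254.0], 0.69), ([292.9, 282.3], 0.6)]
[0.457  0.0853 0.0368] [-0.07 -2.12  2.36]
proj org [241.51420275 261.92251726] fin [240.75815426 247.64969636] tip [271.59502976 280.36327865] bar [257.87766281 269.05021115]
shift cm [ 7.61 -0.01 -0.73] turn -0.0010807642235430848
[-0.07303414 -2.12474448  2.3604457 ] [-0.47261178 -0.11005774  0.02481256]
```

Request:
apply_moves --pt "-0.05 0 0 0" --pt "-0.1 0 0 0" --pt "-0.15 0 0 0" --pt "-0.2 0 0 0" --pt "-0.25 0 0 0" --pt "-0.3 0 0 0" --pt "-0.35 0 0 0" --pt "-0.4 0 0 0" --pt "-0.4 0 0 0" --pt "-0.4 0 0 0"

```text
clock: 19.45
position: [0.4568, 0.0815, 0.0368]
tool_rot: [3.142, 0.0, 1.521]
force: [0.5, 3.9, 0.6]
grip_width: 0.0121
```

Request:
apply_moves --pt "-0.02 0 0 0" --pt "-0.04 0 0 0" --pt "-0.06 0 0 0" --pt "-0.08 0 0 0" --pt "-0.1 0 0 0" --pt "-0.12 0 0 0" --pt "-0.14 0 0 0" --pt "-0.16 0 0 0" --pt "-0.18 0 0 0" --pt "-0.2 0 0 0"

```text
clock: 20.28
position: [0.4567, 0.0799, 0.0367]
tool_rot: [-3.141, -0.0, 1.521]
force: [1.1, 7.4, -0.2]
grip_width: 0.0125
```

Request:
apply_moves --pt "-0.01 0 0.01 0" --pt "-0.02 0 0.02 0" --pt "-0.03 0 0.03 0" --pt "-0.04 0 0.03 0" --pt "-0.05 0 0.03 0" --pt "-0.06 0 0.03 0" --pt "-0.07 0 0.03 0" --pt "-0.08 0 0.03 0" --pt "-0.09 0 0.03 0" --pt "-0.1 0 0.03 0"

```text
clock: 21.12
position: [0.4567, 0.0792, 0.0365]
tool_rot: [3.142, -0.001, 1.521]
force: [-0.1, 9.3, 1.7]
grip_width: 0.0119
```

Request:
apply_moves --pt "-0.01 0 0.01 0" --pt "-0.02 0 0.02 0" --pt "-0.03 0 0.02 0" --pt "-0.04 0 0.02 0" --pt "-0.05 0 0.02 0" --pt "-0.06 0 0.02 0" --pt "-0.07 0 0.02 0" --pt "-0.08 0 0.02 0" --pt "-0.08 0 0.02 0" --pt "-0.08 0 0.02 0"

```text
clock: 21.95
position: [0.4568, 0.0786, 0.0364]
tool_rot: [3.141, -0.001, 1.521]
force: [0.2, 10.5, 2.5]
grip_width: 0.0124
```

```bash
sed -i "s/s8.png/s9.png/" d.py; python3 d.py; python3 -c "
import cv2
a=cv2.imread('pics/s9.png')[200:310,190:330]
cv2.imwrite('pics/s9c.png',cv2.resize(a,None,fx=5,fy=5,interpolation=cv2.INTER_CUBIC))"
```

```text
wedge [([239.8, 262.9], 0.68)]
wedge_fin [([243.5, 248.6], 0.76), ([242.0, 263.4], 0.66)]
wedge_tip []
foot_bar [([255.3, 266.6], 0.69)]
platform [([291.3, 279.1], 0.64)]
[0.4567 0.0786 0.0364] [-0.48  9.42  3.53]
proj org [242.9842413  262.90726461] fin [242.24787865 248.59430858] tip [273.31809628 281.50492643] bar [257.87766281 269.05021115]
shift cm [ 8.28 -0.01 -0.75] turn -0.00023745418869580703
```

View pics/s9c.png

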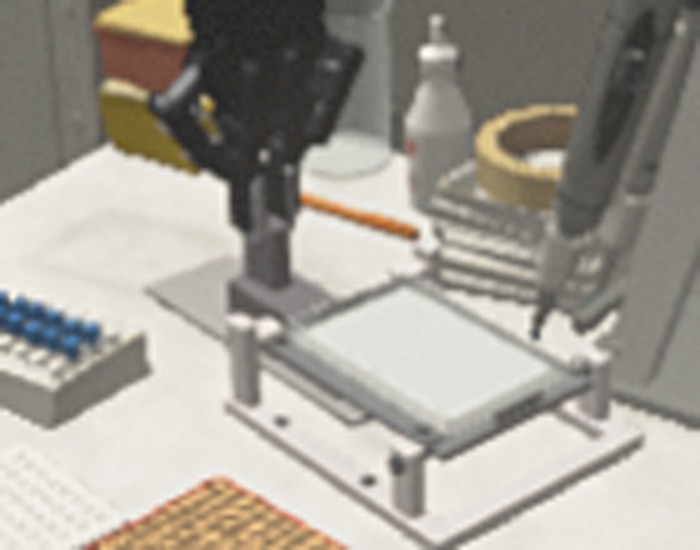

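Request:
apply_moves --pt "-0.02 0 0.01 0" --pt "-0.04 0 0.01 0" --pt "-0.06 0 0.02 0" --pt "-0.08 0 0.02 0" --pt "-0.1 0 0.02 0" --pt "-0.11 0 0.02 0" --pt "-0.12 0 0.02 0" --pt "-0.12 0 0.02 0" --pt "-0.12 0 0.02 0" --pt "-0.12 0 0.02 0"

```text
clock: 23.08
position: [0.4568, 0.0778, 0.0362]
tool_rot: [3.141, -0.001, 1.522]
force: [0.3, 13.6, 3.4]
grip_width: 0.0116
```

Request:
apply_moves --pt "-0.01 0 0 0" --pt "-0.02 0 0 0" --pt "-0.03 0 0 0" --pt "-0.03 0 0 0" --pt "-0.03 0 0 0" --pt "-0.03 0 0 0" --pt "-0.03 0 0 0" --pt "-0.03 0 0 0" --pt "-0.03 0 0 0" --pt "-0.03 0 0 0"

```text
clock: 23.92
position: [0.4568, 0.0776, 0.0362]
tool_rot: [3.141, -0.001, 1.522]
force: [0.7, 14.1, 3.4]
grip_width: 0.0122
```

Request:
apply_moves --pt "0 0 0 0" --pt "0 0 0 0" --pt "0 0 0 0" --pt "0 0 0 0" --pt "0 0 0 0" --pt "0 0 0 0" --pt "0 0 0 0" --pt "0 0 0 0" --pt "0 0 0 0" --pt "0 0 0 0" --claw 0.4

```text
clock: 24.75
position: [0.4566, 0.0763, 0.0361]
tool_rot: [3.142, 0.0, 1.521]
force: [-0.7, -0.3, -0.2]
grip_width: 0.0515
```

Request:
apply_moves --pt "0 0 -0.3 0" --pt "0 0 -1 0" --pt "0 0 -2 0" --pt "0 0 -4 0" --pt "0 0 -6 0" --pt "0 0 -9 0" --pt "0 0 -12 0" --pt "0 0 -14 0" --pt "0 0 -15 0" --pt "0 0 -15 0"

```text
clock: 25.58
position: [0.4574, 0.0767, 0.1885]
tool_rot: [3.138, -0.002, 1.521]
force: [0.3, 0.3, -1.0]
grip_width: 0.0513
```

```bash
sed -i "s/s9.png/s10.png/" d.py; python3 d.py; python3 -c "
import cv2
a=cv2.imread('pics/s10.png')[200:310,190:330]
cv2.imwrite('pics/s10c.png',cv2.resize(a,None,fx=5,fy=5,interpolation=cv2.INTER_CUBIC))"
```

```text
wedge [([244.1, 262.2], 0.85)]
wedge_fin [([239.7, 250.0], 0.63)]
wedge_tip [([256.6, 273.4], 0.49)]
foot_bar [([254.9, 265.8], 0.9)]
platform [([291.0, 280.7], 0.8)]
[0.4561 0.0761 0.1853] [ 1.05  1.38 -0.62]
proj org [240.89615916 214.07384722] fin [240.11708145 198.14013843] tip [272.87058402 229.40468696] bar [257.87766281 269.05021115]
shift cm [ 8.55  0.05 14.12] turn -0.001008744476275858
```

View pics/s10c.png

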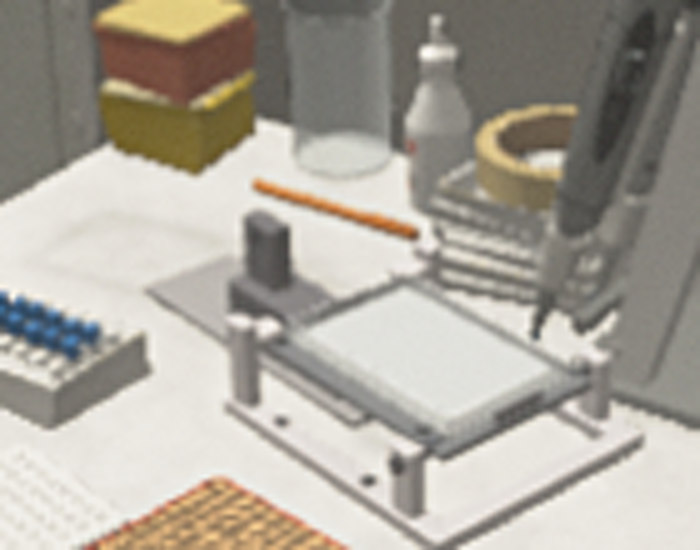

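The wedge stands upright in the channel with its fin at (243,250), released. The platform edge is at the stop fingers, and the bottle and beaker look unmoved. Handing in.

```bash
python3 -c "
from h import *
print(workorder.job_done(),telemetry.observe()['clock'])"
```

```text
the job is handed in; nothing more can be done
the job is handed in; nothing more can be done
```

I gripped the wedge by its fin, carried it past the carousel in front of its pipettes and set it down by feel on the sole plate, whose top I felt about 8 mm above the bench. I slid it under the platform's edge and pressed it home to a steady push of about 14 N. Then I let go, raised the gripper about 15 cm clear and handed the job in at about 26 s.

**What the last checks showed:**
- **Platform and wedge:** the final side view shows the platform's free edge up at the stop fingers. The wedge stands upright in the channel, released, its thin edge about 64 mm past the bar by my estimate.
- **Bottle and beaker:** they look unmoved in that same picture; I did not measure them again.
- **Force on the tool:** it was back near zero after release.

**What I could not confirm or that disagreed:**
- **Contact force:** the force of the wedge on the platform could not be measured. I judged it tight only from the push force.
- **Push force per mm:** near the end it rose about 2 to 4 N per mm, a little softer than the 4 to 6 stated. I put that down to give in the grip.
- **Thin edge position:** after release the network placed the thin edge, with a low score, right beside the foot bar in the picture. The edge is hidden under the platform there, so I relied on the arm's own position instead.

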